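# Press the setting key into the axle case and hold it

### The job

Take the blue-handled setting key out of the wooden tool stand, slide its flat blade down the slot in the brass plate of the model axle case, and push it against the sprung plunger inside until the key's collar sits firmly down on the brass. Finish still holding the key pressed fully home like that, upright, without letting go or forcing it; leave the other two tools in the stand and the small loose parts on the worktop where they are.

Things in the scene. Friction and masses are not known exactly. Their poses are not given: they have to be found in the camera images.
- key: Blue-handled setting key, 103 mm long, about 0.08 kg, upright in one of the stand's three pockets. Origin: centre of the blade's lower tip; z up its axis, x across its thickness, y across its width; a half turn is the same. Steel blade 5 (x) x 22 (y) mm, 45 mm long (first 7 mm only 3 x 18). In the stand the tip is 10 mm above the worktop; raise it over 50 mm to clear the stand.
- collar (a point): Centre of the underside of the key's dark collar, 45 mm above the key's tip on its axis. The collar is 20 (x) x 36 (y) x 8 mm high, wider than any slot or pocket; in the stand it rests on the stand's top.
- grip (a point): Centre of the key's blue handle near mid-height, 80 mm above its tip on its axis. The handle is 14 (x) x 30 (y) mm and spans 53 to 103 mm above the tip; grip it across its 14 mm, fingers closing along the key's x.
- slot (a point): Centre of the slot's mouth on the brass plate's top face, 75 mm above the worktop; z up, x across the slot, y along it; a half turn is the same. In the plate the slot is 7.5 (x) x 24.5 (y) mm, with a 2 mm chamfer round the mouth, and 10 mm deep; below it a wider shaft goes on.
- case: Model axle case on a 90 x 100 x 6 mm aluminium plate, fixed; place and yaw vary, left or right. Origin: centre of the underside, right below the slot. Grey block 56 (x) x 62 (y) mm with the brass plate on top, 75 mm high in all; black axle tubes reach 100 mm each way along y at 45 mm height, hubs 32 mm thick.
- stop_plate: The brass plate, 56 x 62 x 10 mm, on top of the case, part of it: the hard stop for the key's collar. Origin: centre of its underside, 10 mm below the slot mouth.
- plunger (a joint): Travel (m) of the red sprung plunger in the slot, growing downward: 0 at rest, its flat top 33 mm below the slot's mouth; 0.012 when the key's collar is on the brass. The spring pushes up with 3 N at rest, 9 N there, and drives the key back if let go. A red pointer under the block moves with it.
- stand: Light wooden tool stand, 62 (x) x 210 (y) x 55 mm high, fixed (place and yaw vary; it may stand on the left or the right). Origin: centre of the underside. Three pockets, 8.5 (x) x 25.5 (y) mm, 51 mm deep, at y = -70, 0 and 70 mm; their long side along y.
- scraper: Bystander: grey-handled flat tool, upright in another pocket of the stand, 89 mm long. Origin at its lower tip.
- driver: Bystander: orange round-handled driver, upright in another pocket of the stand, 93 mm long. Origin at its lower tip.
- servo: Bystander: small loose blue servo, 54 x 20 x 43 mm. Origin: centre of the underside.
- bearing: Bystander: small loose steel bearing ring, 22 mm across, 7 mm high, lying flat. Origin: centre of the underside.

How it is judged:
By the outcome, as a careful person would: the job done as asked, in the order asked, and still so for the second after the job is handed in, while the arm keeps its last pose, push and grip.
It also fails if it takes over 51 s, if anything falls off the work surface, if the arm or the gripper's body presses on something with over 40 N, if the wrist force passes 120 N, or if a joint passes its speed limit or range.

### The arm

A 7-joint arm with a two-finger parallel gripper is mounted at the origin on the work surface. World frame = base frame: x ahead of the robot, y to its left, z up, the work surface at z = 0. Lengths are in m, angles in degrees, forces in N, time in s.
With the tool pointing down it reaches from about 0.425 to 0.875 m from the base axis. Payload 8.4 kg.
Tool frame: the origin (TCP) lies on the centre line of the jaws, within the pads' length; the fingertips stand ctrl.tip_extent ahead of it and the grasp point (between the pads) lies 8 mm behind it (ctrl.tip_extent is the distance from the TCP to the fingertips, in m); z points along the fingers, y is the line along which they close (so a half turn about z gives the same grasp; the last joint's range is limited). The gripper opens to 85 mm and grips with 20 to 120 N. Pads are 22 mm wide; open, the fingers measure 114 mm over their backs; the gripper's body (76 mm by 85 mm) begins 54 mm behind the grasp point. The pads swing forward as they close: fully open they stand 13 mm farther back than shut.
Start: joints at [67.483, 19.091, 2.286, 83.961, -0.768, 76.965, -3.352], TCP at [0.188, -0.622, 0.242] pointing down, gripper open.
Joint ranges: [-147.57, 147.57], [-21.85, 119.76], [-74.77, 79.35], [14.55, 137.4], [-85.83, 265.84], [4.83, 119.75], [-152.11, 152.11]. Speed limits (degrees/s): [127.2, 127.2, 159.86, 159.86, 180, 180, 180].

### API

Orientations are given as [roll, pitch, yaw] about the fixed x, y, z axes, in that order (R = Rz(yaw) Ry(pitch) Rx(roll)).
In Python, from workcell import ctrl gives the robot as it stands.
- The arm moves only by the shell command python3 nudge.py 'ROWS' [OPENING] [FORCE]. ROWS is a JSON list of rows, 1 to 5 of them, each written [[dx, dy, dz], [rx, ry, rz]]: dx, dy, dz in shares of the most that a row can go, 1 being 62.5 mm, then a rotation vector rx, ry, rz in degrees; each row shifts and turns the commanded pose from where the row before left it, along the tool's axes as they then stand; what a row does not reach is not made up. A row lasts 1/8 s, in which the tool goes at most 0.0625 m and 10.7 degrees, less where a joint would pass 70% of its speed; a pose out of reach is approached as far as the arm can. OPENING is the finger opening in m, set as the command begins (- or left out keeps the last). The fingers move at their own pace and stop on an object; FORCE is the grip in N (left out, the last holds). Time passes only in rows, so rows that do not move let the fingers close. It prints the time, the measured TCP pose, the force, the opening and the grip force at its end. Input that does not fit is refused with a message, and nothing moves.
- ctrl.observe(): the state, without advancing time (a new reading comes with each control period).
- ctrl.capture(name): name is "scene" or "top"; returns the picture (400x640x3 uint8, red, green, blue); there is no depth.
- ctrl.get_calibration(name): a dict with "mtx" (3x3 intrinsics, pixels), "world_from_camera" (4x4, takes a point from camera to world coordinates). Camera axes: x right, y down, z forward; pixel columns grow to the right and rows downward; lengths in m; the calibration is good to about 2 mm. A picture is of the moment at which its call begins. get_calibration takes no time and is no camera call.
- ctrl.finish_job(): hands the job in; it is judged then, once.
The state is a dict: "time": time; "joints": joint angles; "qd": joint speeds; "effort": joint torques, N m; "position": TCP position; "tcp_rot": TCP orientation; "ft_force": force on the tool from outside, world axes, zero at the start; "ft_torque": the same for the moment, N m; "gripper_width": finger opening in m; "grasp_force": force on a finger pad.
Only numpy, scipy, OpenCV 4.12 (cv2) and the standard library are available. Lean on these libraries where they do the work, as an engineer would, in place of code of your own. Each camera call takes 0.05 s, during which the arm holds its last target. There are 200 camera calls.

## Working session

There is one attempt and no reset: what is moved stays moved. The work goes in short steps, Python scripts to look and compute and a shell command to move; the robot and the scene stay as the last step left them, time stands still between calls to the robot, and variables do not carry over. Pictures are saved under pics/ and viewed, at most 10 in all, crops included, and the job is handed in when it is done.

```bash
ls; mkdir -p pics; python3 - <<'E'
from workcell import ctrl
import cv2,numpy as np
np.set_printoptions(precision=4,suppress=True)
s=ctrl.observe();print(s['time'],s['position'],s['tcp_rot'],s['gripper_width'],ctrl.tip_extent)
for n in("scene","top"):
    cv2.imwrite(f"pics/{n}0.png",ctrl.capture(n)[:,:,::-1]);c=ctrl.get_calibration(n);print(c["mtx"],c["world_from_camera"])
E
```

```text
nudge.py
pics
workcell.py
0.0 [ 0.1881 -0.6217  0.2414] [-179.9066    0.0053   16.8332] 0.08544691304158913 0.011
[[442.5069   0.     319.3733]
 [  0.     442.5069 190.6453]
 [  0.       0.       1.    ]] [[-0.163   0.8458 -0.508   0.9233]
 [ 0.9866  0.1376 -0.0875  0.0396]
 [-0.0041 -0.5155 -0.8569  0.7421]
 [ 0.      0.      0.      1.    ]]
[[366.0891   0.     322.515 ]
 [  0.     366.0891 193.6143]
 [  0.       0.       1.    ]] [[ 0.0183 -0.9945  0.1033  0.4787]
 [-0.9998 -0.0183  0.0009 -0.0127]
 [ 0.001  -0.1033 -0.9946  0.8187]
 [ 0.      0.      0.      1.    ]]
```

View pics/scene0.png

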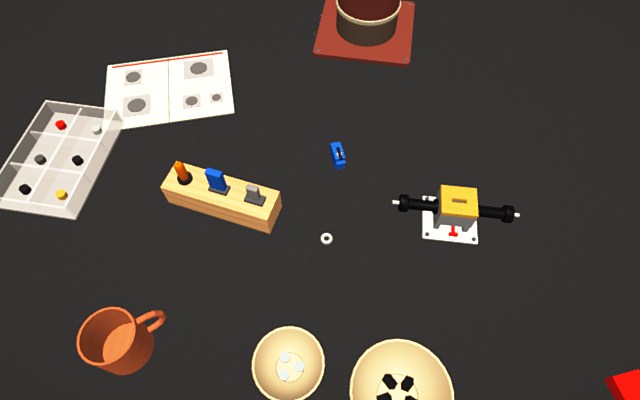

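View pics/top0.png

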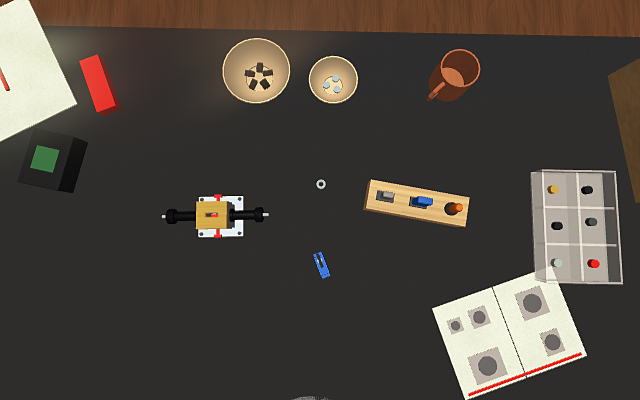

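```bash
cat > h.py <<'E'
import cv2,numpy as np
from workcell import ctrl
np.set_printoptions(precision=4,suppress=True)
def tile(im,cx,cy,s=8,W=400,H=300):
    w,h=W//s,H//s;x0,y0=cx-w//2,cy-h//2
    t=cv2.resize(np.ascontiguousarray(im[y0:y0+h,x0:x0+w,::-1]),(w*s,h*s),interpolation=cv2.INTER_CUBIC)
    t=cv2.copyMakeBorder(t,0,H-h*s,0,W-w*s,cv2.BORDER_CONSTANT)
    for x in range(x0,x0+w):
        if x%5==0: cv2.line(t,(int((x-x0+.5)*s),0),(int((x-x0+.5)*s),8 if x%10 else 16),(255,255,255),1)
        if x%10==0: cv2.putText(t,str(x),(int((x-x0+.5)*s)+2,14),0,.4,(0,255,255),1)
    for y in range(y0,y0+h):
        if y%5==0: cv2.line(t,(0,int((y-y0+.5)*s)),(8 if y%10 else 16,int((y-y0+.5)*s)),(255,255,255),1)
        if y%10==0: cv2.putText(t,str(y),(2,int((y-y0+.5)*s)-2),0,.4,(0,255,255),1)
    return t
def ray(n,u,v):
    c=ctrl.get_calibration(n);T=c["world_from_camera"]
    return T[:3,3],T[:3,:3]@np.linalg.solve(c["mtx"],[u,v,1])
def tri(a,b):
    (o,d),(p,e)=ray("scene",*a),ray("top",*b)
    k=np.linalg.lstsq(np.c_[d,-e],p-o,rcond=None)[0]
    A,B=o+k[0]*d,p+k[1]*e
    return (A+B)/2,np.linalg.norm(A-B)
def atz(n,u,v,z):
    o,d=ray(n,u,v);return o+d*(z-o[2])/d[2]
def proj(n,P):
    c=ctrl.get_calibration(n);q=np.linalg.inv(c["world_from_camera"])@np.r_[P,1]
    q=c["mtx"]@q[:3];return q[:2]/q[2]
E
python3 - <<'E'
from h import *
s=cv2.imread("pics/scene0.png")[:,:,::-1];t=cv2.imread("pics/top0.png")[:,:,::-1]
cv2.imwrite("pics/m1.png",np.vstack([np.hstack([tile(s,217,182),tile(s,459,202)]),np.hstack([tile(t,421,202),tile(t,212,215)])]))
E
```

```text
(no output)
```

View pics/m1.png

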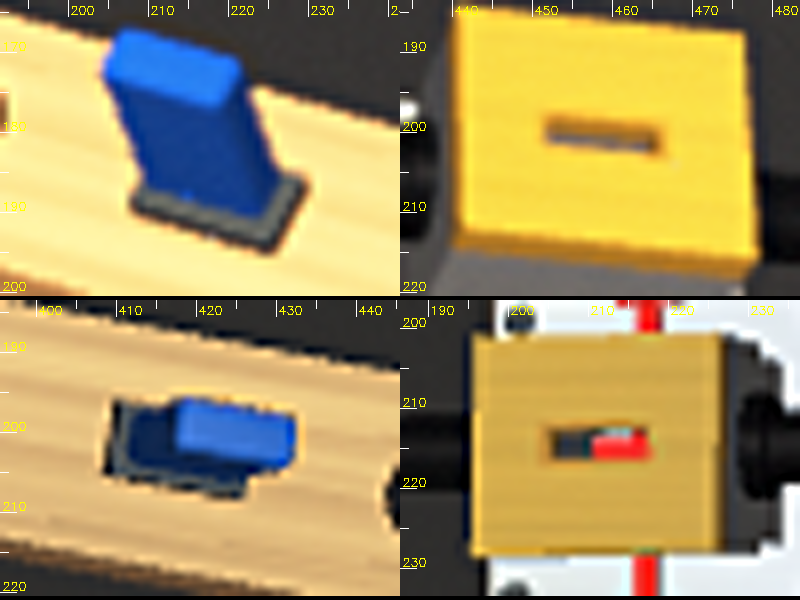

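```bash
python3 - <<'E'
from h import *
from scipy.optimize import least_squares
print("grip top",tri((213.0,171.9),(425,200)),"collar top",tri((219,187.1),(417.9,202)),"slot",tri((458.8,200.6),(211.1,214.5)))
def P(pts,x0,y0,ox,oy): return [((x-ox)/8+x0-.5,(y-oy)/8+y0-.5) for x,y in pts]
def fit(name,obs,z0,x0):
    # obs: list (cam,pixel,(lx,ly,lz))
    def f(p):
        c,s=np.cos(p[3]),np.sin(p[3]);r=[]
        for cam,px,l in obs:
            r+=list(proj(cam,p[:3]+np.array([c*l[0]-s*l[1],s*l[0]+c*l[1],l[2]]))-px)
        return r
    best=min((least_squares(f,[*x0,z0,a]) for a in np.linspace(-1.5,1.5,7)),key=lambda q:q.cost)
    print(name,best.x[:3],np.degrees(best.x[3]),"rms px",np.sqrt(2*best.cost/len(obs)/2)); print(np.round(best.fun.reshape(-1,2),1).tolist())
# case : world x toward bottom of scene img? use cyclic corners from world dirs
def assign(cam,px,hx,hy,lz): return px,hx,hy,lz
tS=P([(455,10),(746,33),(757,262),(455,235)],434,184,400,0)  # scene: right=+y, down=-? 
tT=P([(472,335),(720,335),(722,553),(472,556)],187,197,400,300)
wS=[atz("scene",*p,.075) for p in tS];wT=[atz("top",*p,.075) for p in tT]
print(np.array(wS),np.array(wT))
kS=P([(118,28),(243,62),(222,107),(105,72)],192,164,0,0);kT=P([(180,396),(295,413),(290,468),(177,452)],396,184,0,300)
print(np.array([atz("scene",*p,.113) for p in kS]),np.array([atz("top",*p,.113) for p in kT]))
def sgn(ws,c):  # local corner by world quadrant with x~worldx,y~worldy
    return [(np.sign(w[0]-c[0]),np.sign(w[1]-c[1])) for w in ws]
def obs(cam,px,ws,hx,hy):
    c=np.mean(ws,0); a=np.mean
    return [(cam,np.array(p),(hx*s[0],hy*s[1],0)) for p,s in zip(px,sgn(ws,c))]
fit("slot",obs("scene",tS,wS,.028,.031)+obs("top",tT,wT,.028,.031),.075,np.mean(wT,0)[:2])
fit("handle",obs("scene",kS,[atz("scene",*p,.113) for p in kS],.007,.015)+obs("top",kT,[atz("top",*p,.113) for p in kT],.007,.015),.113,(.43,-.29))
# axes: axle tips, stand end corners
for cam,a,b in(("scene",(394,202),(518,215)),("top",(164,217),(267,214))):
    A,B=atz(cam,*a,.045),atz(cam,*b,.045);d=B-A;print(cam,"axle",(A+B)/2,np.degrees(np.arctan2(-d[0],d[1]))%180,np.linalg.norm(d))
# stand top edge lines
for cam,a,b in(("scene",(180.5,164.5),(280.5,194.5)),("top",(370.5,180),(469,197)),("top",(365.5,205.5),(466,226))):
    A,B=atz(cam,*a,.055),atz(cam,*b,.055);d=B-A;print(cam,"stand",(A+B)/2,np.degrees(np.arctan2(-d[0],d[1]))%180,np.linalg.norm(d))
E
```

```text
grip top (array([ 0.5431, -0.2099,  0.1137]), np.float64(0.0009099650173799806)) collar top (array([ 0.5432, -0.2091,  0.0644]), np.float64(0.0005042284080129318)) slot (array([0.5091, 0.2132, 0.0754]), np.float64(4.429771083084518e-05))
[[0.4814 0.181  0.075 ]
 [0.4771 0.2444 0.075 ]
 [0.5346 0.2457 0.075 ]
 [0.5383 0.1824 0.075 ]] [[0.5363 0.2465 0.075 ]
 [0.5374 0.1834 0.075 ]
 [0.4822 0.1804 0.075 ]
 [0.4803 0.2435 0.075 ]]
[[ 0.5348 -0.224   0.113 ]
 [ 0.5389 -0.1951  0.113 ]
 [ 0.5507 -0.1963  0.113 ]
 [ 0.5461 -0.2234  0.113 ]] [[ 0.5517 -0.197   0.113 ]
 [ 0.5481 -0.2248  0.113 ]
 [ 0.5347 -0.2235  0.113 ]
 [ 0.5381 -0.1962  0.113 ]]
slot [0.5091 0.2128 0.0771] 2.286437910992201 rms px 0.36574240925453705
[[0.1, -0.2], [-0.6, 0.6], [-0.1, 0.0], [0.6, -0.5], [0.4, 0.2], [-0.0, -0.5], [-0.4, -0.1], [0.0, 0.2]]Traceback (most recent call last):
  File "<stdin>", line 28, in <module>
  File "<stdin>", line 12, in fit
  File "<stdin>", line 12, in <genexpr>
    return func(*args, **kwargs)
    vector_fun = VectorFunction(
        fun_wrapped,
    ...<6 lines>...
        workers=wo
[... 398 characters left out ...]
                             ^^^^^^^^^^^^^^^^^^^^^^
                             mf)
                             ^^^
    df = [f_eval - f0 for f_eval in f_evals]
                                    ^^^^^^^
    f = np.atleast_1d(self.fun(x, *self.args, **self.kwargs))
                      ~~~~~~~~^^^^^^^^^^^^^^^^^^^^^^^^^^^^^^
    return np.atleast_1d(self.fun(x))
                         ~~~~~~~~^^^
    return self.f(x, *self.args, **self.kwargs)
           ~~~~~~^^^^^^^^^^^^^^^^^^^^^^^^^^^^^^
  File "<stdin>", line 10, in f
  File "h.py", line 26, in proj
    c=ctrl.get_calibration(n);q=np.linalg.inv(c["world_from_camera"])@np.r_[P,1]
ValueError: time passes only in moves, steps and waits
```

```bash
python3 - <<'E'
s=open('h.py').read()
s=s.replace("def tile","import functools\n@functools.cache\ndef cal(n): return ctrl.get_calibration(n)\ndef tile",1).replace("c=ctrl.get_calibration(n)","c=cal(n)")
open('h.py','w').write(s)
E
python3 - <<'E'
from h import *
for cam,a,b in(("scene",(394,202),(518,215)),("top",(164,217),(267,214))):
    A,B=atz(cam,*a,.045),atz(cam,*b,.045);d=B-A;print(cam,"axle",(A+B)/2,np.degrees(np.arctan2(-d[0],d[1])),np.linalg.norm(d))
for cam,a,b in(("scene",(180.5,164.5),(280.5,194.5)),("top",(370.5,180),(469,197)),("top",(365.5,205.5),(466,226))):
    A,B=atz(cam,*a,.055),atz(cam,*b,.055);d=B-A;print(cam,"stand",(A+B)/2,np.degrees(np.arctan2(-d[0],d[1])),np.linalg.norm(d))
E
python3 - <<'E'
from h import *
s=cv2.imread("pics/scene0.png")[:,:,::-1];t=cv2.imread("pics/top0.png")[:,:,::-1]
cv2.imwrite("pics/m2.png",np.vstack([np.hstack([tile(s,221,197,3),tile(s,456,208,3)]),np.hstack([tile(t,417,203,3),tile(t,215,215,3)])]))
E
```

```text
(no output)
```

View pics/m2.png

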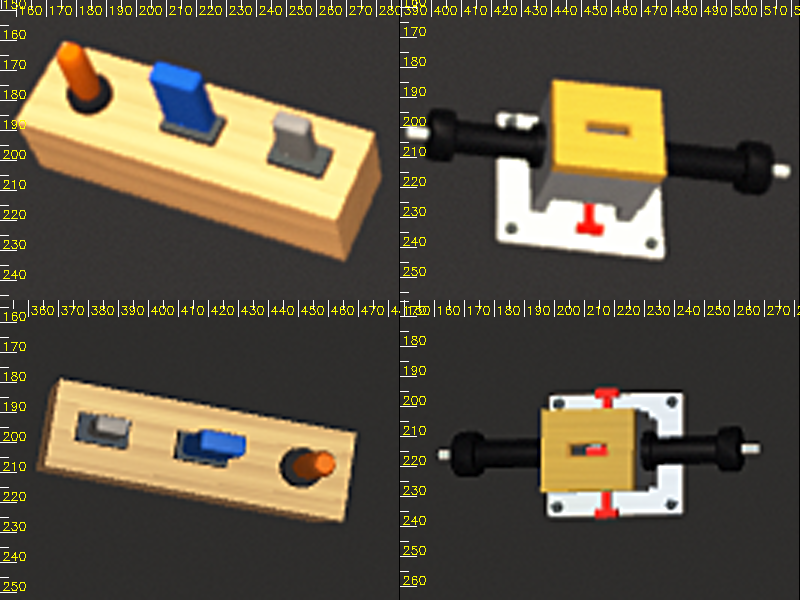

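The views agree. The key is at about (0.543, -0.2095) with yaw -9.2°, and its top is at about 0.113. In the top view it sits at (425, 200), and in the scene view at (213, 172). The slot is at about (0.509, 0.213, 0.075) with yaw 2.3°, at (211, 214.5) in the top view and (459, 200.6) in the scene view. I'll move over the key next.

Careful with the scale: shifts go in shares of 62.5 mm. That gives: 0.038 m is 0.608, -0.0243 m is -0.3888.

```bash
cat > go.py <<'E'
import sys
from h import *
from scipy.spatial.transform import Rotation as R
x,y,z,yaw=map(float,sys.argv[1:5]);s=ctrl.observe()
r=R.from_euler('xyz',s['tcp_rot'],degrees=True)
t=R.from_euler('xyz',[180,0,yaw],degrees=True)
print('t',s['time'],'pos',s['position'],s['tcp_rot'],'f',s['ft_force'],'w',s['gripper_width'],s['grasp_force'])
print('local move',r.inv().apply(np.array([x,y,z])-s['position']),'rotvec',(r.inv()*t).as_rotvec(degrees=True))
E
python3 nudge.py '[[[0.608,-0.3888,0],[0,0,0]],[[0.608,-0.3888,0],[0,0,0]],[[0.608,-0.3888,0],[0,0,0]],[[0.608,-0.3888,0],[0,0,0]],[[0.608,-0.3888,0],[0,0,0]]]' .06
python3 nudge.py '[[[0.608,-0.3888,0],[0,0,0]],[[0.608,-0.3888,0],[0,0,0]],[[0.608,-0.3888,0],[0,0,0]],[[0.608,-0.3888,0],[0,0,0]],[[0.608,-0.3888,0],[0,0,0]]]'
python3 nudge.py '[[[0.608,-0.3888,0],[0,0,0]],[[0.608,-0.3888,0],[0,0,0]],[[0,0,0],[0,0,-10]],[[0,0,0],[0,0,-10]],[[0,0,0],[0,0,-10]]]'
python3 nudge.py '[[[0,0,0],[0,0,-10]],[[0,0,0],[0,0,-10]],[[0,0,0],[0,0,-10]],[[0,0,0],[0,0,-4]],[[0,0,0],[0,0,0]]]'
python3 go.py .5432 -.2095 .14 80.8
```

```text
time: 0.72
position: [0.3356, -0.4494, 0.242]
tcp_rot: [-180.0, 0.0, 16.8]
ft_force: [0.6, -0.7, 1.5]
gripper_width: 0.0599
grasp_force: 0.0
time: 1.35
position: [0.4822, -0.2782, 0.2421]
tcp_rot: [-180.0, 0.0, 16.8]
ft_force: [0.7, 0.1, 0.0]
gripper_width: 0.0598
grasp_force: 0.0
time: 1.98
position: [0.5401, -0.2108, 0.2418]
tcp_rot: [-180.0, 0.0, 47.2]
ft_force: [-0.6, 0.1, 0.2]
gripper_width: 0.0601
grasp_force: 0.0
time: 2.6
position: [0.54, -0.211, 0.2419]
tcp_rot: [-180.0, -0.0, 80.8]
ft_force: [0.2, -0.2, 0.2]
gripper_width: 0.0602
grasp_force: 0.0
t 2.6 pos [ 0.54   -0.211   0.2419] [-179.9557   -0.0155   80.7919] f [ 0.1978 -0.1913  0.2156] w 0.060198960502004684 0.0
local move [0.002  0.003  0.1019] rotvec [-0.0443 -0.0155 -0.0081]
```

```bash
python3 nudge.py '[[[0.032,0.048,0.48],[0,0,0]],[[0,0,0.64],[0,0,0]],[[0,0,0.48],[0,0,0]],[[0,0,0],[0,0,0]]]'
python3 go.py .5432 -.2095 .082 80.8
python3 - <<'E'
from h import *
s=ctrl.capture("scene");t=ctrl.capture("top")
cv2.imwrite("pics/m3.png",np.hstack([tile(s,215,180,5,400,500),tile(t,421,190,5,400,500)]))
E
```

```text
time: 3.1
position: [0.5419, -0.209, 0.1401]
tcp_rot: [-179.7, -0.1, 80.8]
ft_force: [-0.3, -0.2, 0.9]
gripper_width: 0.0599
grasp_force: 0.0
t 3.1 pos [ 0.5419 -0.209   0.1401] [-179.7331   -0.0647   80.7503] f [-0.3006 -0.2317  0.8652] w 0.059935169407638426 0.0
local move [-0.0004  0.0016  0.058 ] rotvec [-0.2669 -0.0649 -0.0495]
```

View pics/m3.png

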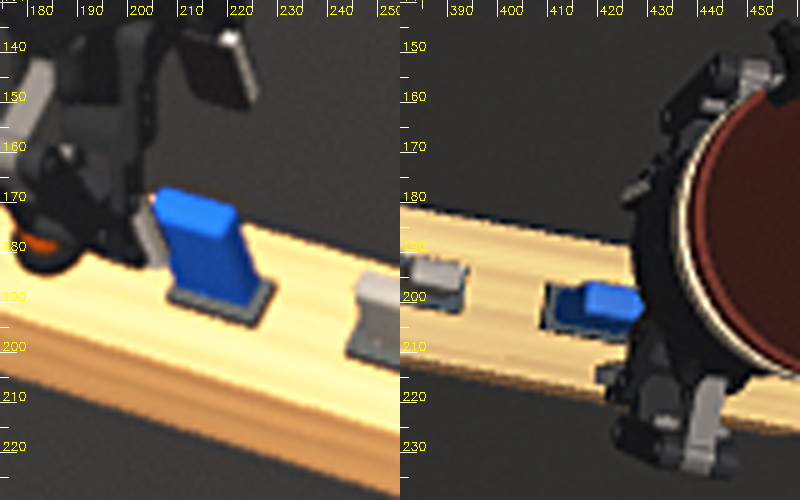

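The key handle is centred between the open fingers: in the scene crop the tips straddle (213, 167) above the blue top. Next I'll descend and grip.

To row units: 0.02 m is 0.32, 0.015 m is 0.24.

```bash
python3 nudge.py '[[[0,0.0224,0.24],[0,0,0]],[[0,0,0.32],[0,0,0]],[[0,0,0.24],[0,0,0]],[[0,0,0.128],[0,0,0]],[[0,0,0],[0,0,0]]]' 
python3 go.py .5432 -.2095 .082 80.8
python3 nudge.py '[[[0,0,0],[0,0,0]],[[0,0,0],[0,0,0]],[[0,0,0],[0,0,0]],[[0,0,0],[0,0,0]],[[0,0,0],[0,0,0]]]' 0 60
python3 go.py .5432 -.2095 .082 80.8
```

```text
time: 3.82
position: [0.5445, -0.2095, 0.0835]
tcp_rot: [-179.9, -0.0, 80.8]
ft_force: [0.1, -0.9, -0.4]
gripper_width: 0.0599
grasp_force: 0.0
t 3.825 pos [ 0.5445 -0.2095  0.0835] [-179.923    -0.0263   80.8331] f [ 0.1081 -0.8904 -0.4197] w 0.059904585200659353 0.0
local move [-0.0002 -0.0013  0.0015] rotvec [-0.077  -0.0262  0.0331]
time: 4.45
position: [0.5441, -0.2097, 0.0846]
tcp_rot: [-179.9, 0.0, 80.8]
ft_force: [-5.5, 1.3, 5.1]
gripper_width: 0.0134
grasp_force: 59.2
t 4.45 pos [ 0.5441 -0.2097  0.0846] [-179.9121    0.0131   80.8196] f [-5.5221  1.2855  5.1435] w 0.013445441143752053 59.238688945770264
local move [ 0.     -0.0009  0.0026] rotvec [-0.0879  0.0131  0.0196]
```

```bash
python3 nudge.py '[[[0,0,-0.08],[0,0,0]],[[0,0,-0.192],[0,0,0]],[[0,0,-0.32],[0,0,0]],[[0,0,-0.4],[0,0,0]],[[0,0,-0.4],[0,0,0]]]'
python3 nudge.py '[[[0,0,-0.4],[0,0,0]],[[0,0,-0.192],[0,0,0]],[[0,0,0],[0,0,0]],[[0,0,0],[0,0,0]]]'
python3 go.py .5091 .213 .195 92.3
```

```text
time: 5.08
position: [0.5457, -0.2098, 0.174]
tcp_rot: [179.9, 0.0, 80.8]
ft_force: [0.4, 0.1, -2.2]
gripper_width: 0.0132
grasp_force: 58.8
time: 5.58
position: [0.5445, -0.2096, 0.2075]
tcp_rot: [-179.9, -0.0, 80.8]
ft_force: [-1.1, -0.4, -1.0]
gripper_width: 0.0131
grasp_force: 58.8
t 5.575 pos [ 0.5445 -0.2096  0.2075] [-179.9405   -0.0159   80.8353] f [-1.0551 -0.4455 -0.9807] w 0.013091719375253948 58.77444505691528
local move [ 0.4115 -0.1023  0.0128] rotvec [ -0.0577  -0.0218 -11.4647]
```

```bash
python3 nudge.py '[[[0.32,-0.08,0],[0,0,0]],[[0.64,-0.16,0],[0,0,0]],[[0.72,-0.1792,0],[0,0,0]],[[0.8,-0.1984,0],[0,0,0]],[[0.8,-0.1984,0],[0,0,0]]]'
python3 nudge.py '[[[0.8,-0.1984,0],[0,0,0]],[[0.8,-0.1984,0],[0,0,0]],[[0.72,-0.1792,0],[0,0,0]],[[0.64,-0.16,0],[0,0,0]],[[0.344,-0.0848,0],[0,0,0]]]'
python3 nudge.py '[[[0,0,0],[0,0,-6]],[[0,0,0],[0,0,-5.4]],[[0,0,0],[0,0,0]],[[0,0,0],[0,0,0]]]'
python3 go.py .5091 .213 .165 92.3
```

```text
time: 6.2
position: [0.5261, 0.0038, 0.2078]
tcp_rot: [-180.0, -0.0, 80.9]
ft_force: [0.1, 0.1, -0.9]
gripper_width: 0.0133
grasp_force: 58.8
time: 6.82
position: [0.5073, 0.2167, 0.2079]
tcp_rot: [-179.9, -0.0, 81.1]
ft_force: [0.0, -0.2, 0.1]
gripper_width: 0.013
grasp_force: 58.8
time: 7.32
position: [0.5089, 0.2132, 0.2081]
tcp_rot: [-180.0, 0.0, 92.1]
ft_force: [0.6, 1.1, -0.2]
gripper_width: 0.0132
grasp_force: 58.7
t 7.325 pos [0.5089 0.2132 0.2081] [-179.9683    0.0003   92.139 ] f [ 0.6439  1.1206 -0.2473] w 0.013203216859152168 58.68241846561432
local move [-0.0002  0.0002  0.0431] rotvec [-0.0317  0.0003 -0.161 ]
```

Next I'll lower the tip to about 12 mm above the brass (TCP 0.162) and look at it.

To row units: 0.02 m is 0.32, 0.015 m is 0.24.

```bash
python3 nudge.py '[[[0,0,0.24],[0,0,0]],[[0,0,0.32],[0,0,0]],[[0,0,0.176],[0,0,0]],[[0,0,0],[0,0,0]],[[0,0,0],[0,0,0]]]'
python3 go.py .5091 .213 .162 92.3
python3 - <<'E'
from h import *
s=ctrl.capture("scene");t=ctrl.capture("top")
cv2.imwrite("pics/m4.png",np.hstack([tile(s,459,190,8,400,600),tile(t,212,205,6,400,600)]))
p=ctrl.observe()['position']
for z in(-.0746,-.0296): print([proj(n,p+np.array([0,0,z])) for n in("scene","top")])
E
```

```text
time: 7.95
position: [0.5097, 0.213, 0.1626]
tcp_rot: [180.0, -0.0, 92.2]
ft_force: [0.6, 0.2, 0.1]
gripper_width: 0.0131
grasp_force: 58.7
t 7.95 pos [0.5097 0.213  0.1626] [179.9822  -0.0208  92.2295] f [0.5925 0.1725 0.0893] w 0.013063111874822819 58.70713233947754
local move [-0.     -0.0006  0.0006] rotvec [ 0.0178 -0.0207 -0.0705]
[array([460.732 , 197.1943]), array([209.2537, 213.8436])]
[array([468.2265, 183.2212]), array([201.8775, 212.6808])]
```

View pics/m4.png

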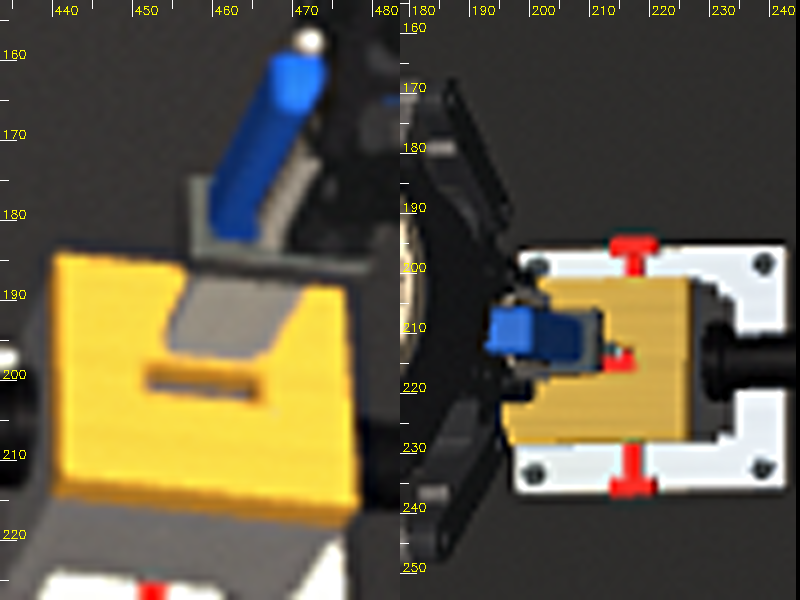

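```bash
cat > ov.py <<'E'
import sys
from h import *
def box(p,yaw,hx,hy,z): 
    c,s=np.cos(np.radians(yaw)),np.sin(np.radians(yaw))
    return [np.array([p[0]+c*a*hx-s*b*hy,p[1]+s*a*hx+c*b*hy,p[2]+z]) for a,b in((1,1),(1,-1),(-1,-1),(-1,1))]
def draw(im,n,cx,cy,s,W,H,polys):
    t=tile(im,cx,cy,s,W,H);x0,y0=cx-(W//s)//2,cy-(H//s)//2
    for P,col in polys:
        q=np.array([(proj(n,p)-[x0-.5,y0-.5])*s for p in P]);cv2.polylines(t,[q.round().astype(int)],True,col,1)
    return t
s=ctrl.capture("scene");t=ctrl.capture("top");o=ctrl.observe();p=np.array(o['position']);y=o['tcp_rot'][2]-90
tip=p-[0,0,.0746]
polys=[(box(tip,y,.0015,.009,0),(0,0,255)),(box(tip,y,.0025,.011,.007),(0,0,255)),(box(tip,y,.01,.018,.045),(0,255,0)),(box(tip,y,.01,.018,.053),(0,255,0)),(box(tip,y,.007,.015,.103),(255,255,255)),
 (box((.5091,.213,.075),2.3,.00375,.01225,0),(255,0,255)),(box((.5091,.213,.075),2.3,.028,.031,0),(255,0,255))]
cv2.imwrite(sys.argv[1],np.hstack([draw(s,"scene",462,182,9,400,600,polys),draw(t,"top",208,212,9,400,600,polys)]))
E
python3 ov.py pics/m5.png
```

```text
(no output)
```

View pics/m5.png

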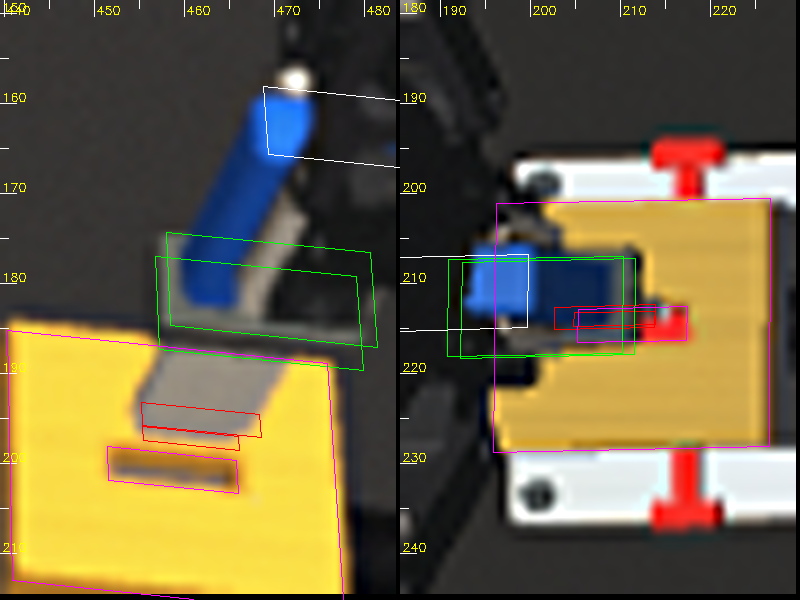

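```bash
python3 - <<'E'
from h import *
s=ctrl.capture("scene");t=ctrl.capture("top")
cv2.imwrite("pics/m6.png",np.hstack([tile(s,464,179,12,400,600),np.vstack([tile(t,204,210,14,400,300),np.zeros((300,400,3),np.uint8)])]))
o=ctrl.observe();print(o['position'],o['tcp_rot'],o['joints'])
E
```

```text
[0.5096 0.2129 0.1627] [179.967   -0.0061  92.228 ] [  9.4767  15.7212 -42.4478 101.7749  11.4814  66.8801 -34.2114]
```

View pics/m6.png

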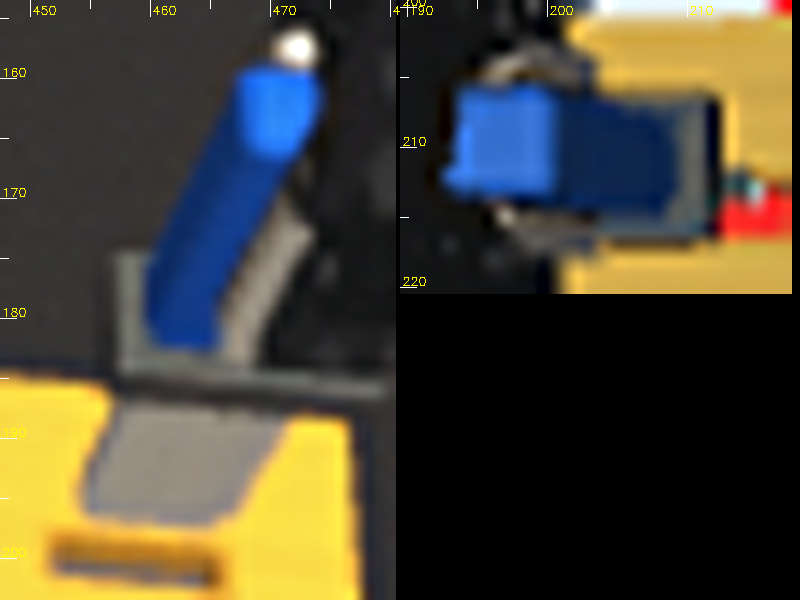

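```bash
python3 - <<'E'
from h import *
from scipy.optimize import least_squares
from scipy.spatial.transform import Rotation as R
p=np.array([.5096,.2129,.1627-.0746]);yaw=2.2
S=lambda x,y:(x/12+448-.5,y/12+154-.5)
O=[("scene",S(156,521.5),(.0015,0,0),3),("scene",S(162,501),(.0025,0,.007),3),("scene",S(122,368),(.01,-.018,.053),3),("scene",S(115,255),(-.01,-.018,.053),3),
("scene",S(385,388),(.01,.018,.053),3),("scene",S(240,72),(-.007,-.015,.103),3),("scene",S(248,152),(.007,-.015,.103),3),
("top",(200.4,209.5),(0,-.015,.103),3),("top",(212.4,211.4),(0,-.018,.053),3)]
def f(q):
    r=R.from_euler('xyz',[q[3],q[4],yaw+q[5]],degrees=True);e=[]
    for n,px,l,_ in O: e+=list(proj(n,p+q[:3]+r.apply(l))-px)
    return np.r_[e, q[3:]/4]
for mask in([1]*6,[1,1,1,0,0,1]):
    g=lambda q:f(q*np.array(mask)); b=least_squares(g,np.zeros(6),x_scale=[.01]*3+[5]*3); q=b.x*mask
    print(q[:3]*1e3,q[3:],np.sqrt(np.mean(b.fun**2)));print("tip world",p+q[:3]);print(b.fun[:18].reshape(-1,2).round(1).tolist())
E
```

```text
[-0.9348 -1.7383  1.3628] [0.3769 1.6805 1.8707] 0.5127009878072427
tip world [0.5087 0.2112 0.0895]
[[-0.7, -0.1], [-0.0, 0.2], [-0.2, 0.6], [-0.4, -0.6], [0.9, 0.6], [-0.1, -0.8], [-0.2, 0.3], [0.4, -0.1], [-1.2, 0.3]]
[ 0.9253 -2.1772  1.6474] [0.     0.     2.9438] 0.6343509675488226
tip world [0.5105 0.2107 0.0897]
[[-0.9, 0.7], [-0.2, 0.9], [-0.1, 0.7], [-0.6, -0.4], [0.9, 0.4], [-0.2, -1.4], [0.1, -0.4], [0.3, 0.4], [-1.2, -0.0]]
```

The slot model matches both pictures. The key reads about 1.5–2 mm towards -y of the slot, with its x centred within 1 mm. I'll shift by 1.5 mm and go in slowly while watching the force.

To row units: 0.0015 m is 0.024, 0.004 m is 0.064.

```bash
python3 nudge.py '[[[0.024,0,0.064],[0,0,0]],[[0,0,0.064],[0,0,0]],[[0,0,0.064],[0,0,0]],[[0,0,0.064],[0,0,0]],[[0,0,0],[0,0,0]]]'
python3 nudge.py '[[[0,0,0.032],[0,0,0]],[[0,0,0.032],[0,0,0]],[[0,0,0.032],[0,0,0]],[[0,0,0.032],[0,0,0]],[[0,0,0],[0,0,0]]]'
python3 go.py .5091 .2148 .1046 92.3
```

```text
time: 8.88
position: [0.5092, 0.2142, 0.1459]
tcp_rot: [-180.0, 0.0, 92.2]
ft_force: [-0.5, -0.2, -1.3]
gripper_width: 0.0131
grasp_force: 58.7
time: 9.5
position: [0.509, 0.2144, 0.1379]
tcp_rot: [-180.0, -0.0, 92.2]
ft_force: [-0.7, 1.0, -0.9]
gripper_width: 0.0135
grasp_force: 59.0
t 9.5 pos [0.509  0.2144 0.1379] [-179.9564   -0.0003   92.2441] f [-0.7289  0.9792 -0.871 ] w 0.01351776937079611 58.976218700408936
local move [0.0004 0.0001 0.0333] rotvec [-0.0436 -0.0003 -0.0559]
```

To row units: 0.004 m is 0.064.

```bash
python3 nudge.py '[[[0,0,0.064],[0,0,0]],[[0,0,0.064],[0,0,0]],[[0,0,0.064],[0,0,0]],[[0,0,0.064],[0,0,0]],[[0,0,0],[0,0,0]]]'
python3 nudge.py '[[[0,0,0.048],[0,0,0]],[[0,0,0.032],[0,0,0]],[[0,0,0.032],[0,0,0]],[[0,0,0],[0,0,0]]]'
python3 nudge.py '[[[0,0,0.032],[0,0,0]],[[0,0,0.032],[0,0,0]],[[0,0,0],[0,0,0]]]'
python3 go.py .5091 .2148 .1046 92.3
```

```text
time: 10.12
position: [0.509, 0.2143, 0.1217]
tcp_rot: [-179.9, -0.0, 92.2]
ft_force: [-3.9, 0.8, -2.7]
gripper_width: 0.0135
grasp_force: 58.7
time: 10.62
position: [0.509, 0.2144, 0.1154]
tcp_rot: [-180.0, 0.0, 92.2]
ft_force: [-6.6, -0.2, 2.2]
gripper_width: 0.0133
grasp_force: 59.6
time: 11.0
position: [0.5089, 0.2145, 0.1117]
tcp_rot: [-180.0, 0.0, 92.3]
ft_force: [-8.0, -0.4, 5.8]
gripper_width: 0.0135
grasp_force: 60.2
t 11.0 pos [0.5089 0.2145 0.1117] [-179.9577    0.0204   92.2504] f [-8.0192 -0.3796  5.8078] w 0.013531729293124687 60.15931785106659
local move [0.0003 0.0002 0.0071] rotvec [-0.0423  0.0204 -0.0496]
```

```bash
python3 nudge.py '[[[0,-0.0112,0],[0,0,0]],[[0,0,0],[0,0,0]]]'
python3 - <<'E'
from h import *
o=ctrl.observe();print(o['position'],o['ft_force'],o['ft_torque'])
E
```

```text
time: 11.25
position: [0.5088, 0.2144, 0.1117]
tcp_rot: [180.0, -0.0, 92.2]
ft_force: [-6.1, 0.3, 3.7]
gripper_width: 0.0134
grasp_force: 59.7
[0.5088 0.2144 0.1117] [-6.1115  0.2648  3.7331] [-0.0657  1.3223 -0.0035]
```

To row units: -0.001 m is -0.016.

```bash
python3 nudge.py '[[[0,-0.016,0],[0,0,0]],[[0,0,0],[0,0,0]]]'
python3 - <<'E'
from h import *
o=ctrl.observe();print(o['position'],o['ft_force'],o['ft_torque'])
E
```

```text
time: 11.5
position: [0.5086, 0.2144, 0.1119]
tcp_rot: [179.9, -0.0, 92.2]
ft_force: [-0.6, 0.2, 4.6]
gripper_width: 0.0132
grasp_force: 59.6
[0.5086 0.2144 0.1119] [-0.587   0.1579  4.5862] [-0.0146  0.2672 -0.0238]
```

To row units: 0.002 m is 0.032.

```bash
python3 nudge.py '[[[0,0,0.032],[0,0,0]],[[0,0,0.032],[0,0,0]],[[0,0,0],[0,0,0]]]'
python3 nudge.py '[[[0,0,0.024],[0,0,0]],[[0,0,0.016],[0,0,0]],[[0,0,0],[0,0,0]]]'
python3 go.py .5091 .2148 .1046 92.3
```

```text
time: 11.88
position: [0.5086, 0.2144, 0.1077]
tcp_rot: [179.9, -0.0, 92.2]
ft_force: [-0.9, 0.5, 5.7]
gripper_width: 0.0134
grasp_force: 60.1
time: 12.25
position: [0.5086, 0.2144, 0.1054]
tcp_rot: [179.9, -0.0, 92.2]
ft_force: [-0.4, -0.2, 6.5]
gripper_width: 0.013
grasp_force: 60.2
t 12.25 pos [0.5086 0.2144 0.1054] [179.9022  -0.0248  92.2177] f [-0.388  -0.2231  6.541 ] w 0.012960037582378467 60.2158784866333
local move [0.0004 0.0005 0.0008] rotvec [ 0.0978 -0.0248 -0.0823]
```

To row units: 0.001 m is 0.016.

```bash
python3 nudge.py '[[[0,0,0.016],[0,0,0]],[[0,0,0],[0,0,0]]]'
python3 nudge.py '[[[0,0,0.016],[0,0,0]],[[0,0,0],[0,0,0]]]'
python3 nudge.py '[[[0,0,0.016],[0,0,0]],[[0,0,0],[0,0,0]]]'
```

```text
time: 12.5
position: [0.5086, 0.2144, 0.1046]
tcp_rot: [179.9, -0.0, 92.2]
ft_force: [-1.6, -1.1, 8.9]
gripper_width: 0.0134
grasp_force: 60.6
time: 12.75
position: [0.5086, 0.2145, 0.1045]
tcp_rot: [179.9, 0.0, 92.2]
ft_force: [-5.7, -2.9, 20.3]
gripper_width: 0.0135
grasp_force: 61.9
time: 13.0
position: [0.5087, 0.2145, 0.1045]
tcp_rot: [179.9, 0.0, 92.2]
ft_force: [-10.1, -4.9, 30.2]
gripper_width: 0.0134
grasp_force: 63.5
```

```bash
python3 nudge.py '[[[-0.0048,-0.0128,-0.0112],[0,0,0]],[[0,0,0],[0,0,0]],[[0,0,0],[0,0,0]]]'
python3 - <<'E'
from h import *
s=ctrl.capture("scene");t=ctrl.capture("top")
cv2.imwrite("pics/m7.png",np.hstack([tile(s,460,198,9,400,600),tile(t,208,212,9,400,600)]))
o=ctrl.observe();print(o['position'],o['ft_force'],o['ft_torque'])
E
```

```text
time: 13.38
position: [0.5085, 0.2144, 0.1045]
tcp_rot: [179.8, -0.0, 92.2]
ft_force: [-4.4, -1.5, 19.3]
gripper_width: 0.013
grasp_force: 61.6
[0.5085 0.2144 0.1045] [-2.8885 -1.1102 19.687 ] [-0.4106  0.8681 -0.0582]
```

View pics/m7.png

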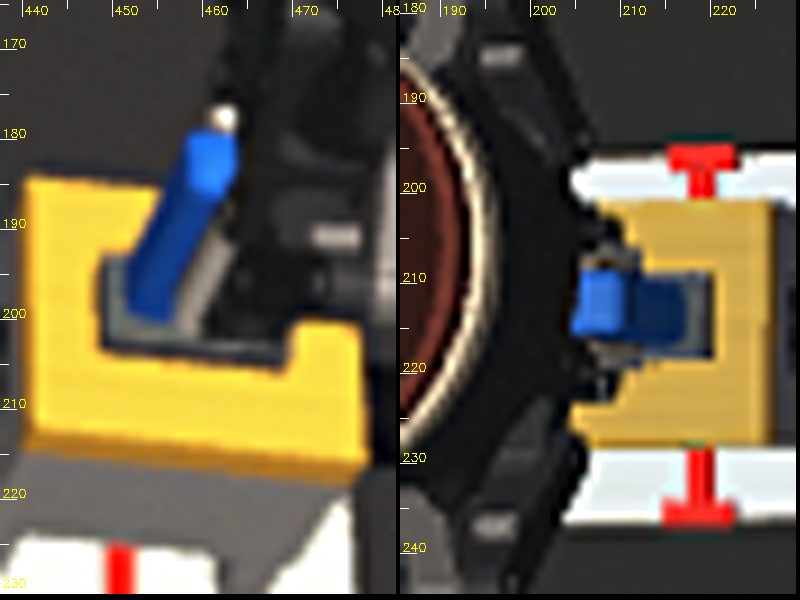

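The collar sits flat on the brass all along its front edge, (448, 203) to (468, 206) in the scene view, with no visible gap. The push is steady at 19–20 N and the grip is holding, so I'll hand it in.

```bash
python3 nudge.py '[[[0,0,0],[0,0,0]],[[0,0,0],[0,0,0]],[[0,0,0],[0,0,0]]]' && python3 -c "
from workcell import ctrl
print(ctrl.finish_job())"
```

```text
time: 13.85
position: [0.5085, 0.2144, 0.1045]
tcp_rot: [179.8, -0.0, 92.2]
ft_force: [-2.9, -2.2, 18.9]
gripper_width: 0.0133
grasp_force: 61.6
the job is handed in; nothing more can be done
None
```

I handed the job in at 13.9 s with the key still gripped and pressed home, pushing at about 19 N; the last pictures show the collar down on the brass with no visible gap, and the hand-in call gave no verdict back.

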